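# Close the canister and show its sticker to the inspection camera

## Robot

A 7-joint arm with a two-finger parallel gripper is mounted at the origin on the work surface. World frame = base frame: x ahead of the robot, y to its left, z up, the work surface at z = 0. Lengths are in m, angles in rad, forces in N, time in s.
With the tool pointing down it reaches from about 0.425 to 0.925 m from the base axis. Payload 6.8 kg.
Tool frame: the origin (TCP) lies on the front face of the gripper's body, between the roots of the fingers; the fingertips stand 73 mm ahead of it and the grasp point (between the pads) lies 54 mm ahead of it (env.nose_length is the distance from the TCP to the fingertips, in m); z points along the fingers, y is the direction in which the jaws open and shut (so a half turn about z gives the same grasp; the last joint's range is limited). The gripper opens to 85 mm and grips with 20 to 120 N. Pads are 22 mm wide; open, the fingers measure 114 mm over their backs; the gripper's body (76 mm by 85 mm) begins 54 mm behind the grasp point. The pads swing forward as they close: fully open they stand 13 mm farther back than shut.
Start: joints at [1.091, 0.477, 0.022, 1.555, -0.011, 1.109, -0.083], TCP at [0.245, -0.629, 0.304] pointing down, gripper open.
Joint ranges: [-2.96, 2.96], [-0.34, 2.1], [-1.41, 1.46], [0.24, 2.44], [-1.37, 4.51], [0.17, 1.92], [-2.96, 2.96]. Speed limits (rad/s): [2.39, 2.39, 3.14, 3.14, 3.14, 3.14, 3.14].

## Interface

Orientations are given as a unit quaternion [w, x, y, z].
In Python, from cell import env, kin, camera, calibration, job gives the robot as it stands. The module is installed in compiled form; this text tells all that it offers. Calls block until the motion is done:
- env.reach(position, orientation): joint-space move of the TCP to a pose.
- env.movel(position, velocity=0.15, rot=None, stop_force=None): straight line of the TCP; rot=None keeps the orientation; velocity is the mean speed in m/s. With stop_force (N) it stops when the force on the tool has changed by that much, and returns True; else False.
- env.goto_joints(angles): joint-space move.
- env.grip(opening, f_grip=None): finger opening in m; f_grip is the grip in N (None keeps the last); returns when the fingers have stopped.
- env.dwell(seconds).
- kin.inverse_kinematics(position, orientation): joint angles nearest the present ones, or None.
- env.get_state(): the state.
- camera(name): name is "side" or "top" or "wrist"; returns (picture, depth): 400x640x3 uint8, blue, green, red; 400x640 float32, m along the optical axis (not along the pixel's ray), 0 where there is no reading.
- calibration(name): a dict with "fx", "fy", "cx", "cy" (pixels), "rvec" (rotation vector, rad) and "tvec" (3), from world to camera coordinates, as OpenCV has them. Camera axes: x right, y down, z forward; pixel columns grow to the right and rows downward; lengths in m; the calibration is good to about 2 mm. A picture is of the moment at which its call begins: read the wrist's pose just before it. calibration takes no time and is no camera call; for the wrist camera it gives the pose at the moment of the call.
A pose or a line that the arm cannot do raises env.PlanningError and nothing moves.
- job.job_done(): hands the job in, once; it reports no verdict.
The state is a dict: "time": time; "qpos": joint angles; "joint_velocities": joint speeds; "joint_torque": joint torques, N m; "tcp_pos": TCP position; "orientation": TCP orientation; "force": force on the tool from outside, world axes, zero at the start; "torque": the same for the moment, N m; "opening": finger opening in m.
Only numpy, scipy, OpenCV 4.12 (cv2) and the standard library are available. Lean on these libraries where they do the work, as an engineer would, in place of code of your own. Each camera call takes 0.05 s, during which the arm holds its last target.

## Task

Put the wooden stopper fully home in the mouth of the green square canister on the black plinth and let go of it; then pick the closed canister up by its plain sides and present it to the inspection camera: sticker uncovered and facing the lens about 16 cm in front of it, centred and square to the lens and the right way up in its picture. Finish while holding it still there in the air with the stopper still home; do not knock the camera, and leave the other pots where they stand.

Things in the scene. Friction and masses are not known exactly. Their poses are not given: they have to be found in the camera images.
- canister_mid (a point): Centre (half-way up) of the jade-green canister: stoneware, square, 62 x 62 mm, 85 mm tall, about 0.4 kg, loose, upright on the black plinth, open at the top. z up; x points out through the middle of the face with the sticker (at the start away from the robot, +x world, within 45 degrees); y through a plain side face.
- mouth (a point): Centre of the canister's mouth, in the plane of its top rim, 42.5 mm above canister_mid, same axes. The mouth is a square hole 45 x 45 mm, sides parallel to the canister's faces (walls 8.5 mm), 73 mm deep. Fully home, the stopper's flange lies on the rim and stopper_mid is 8 mm above this point.
- sticker (a point): Centre of the outer surface of the sticker: white paper 40 mm wide x 50 mm tall, red dot near its top, black bars below, in the middle of one face of the canister, 32 mm from canister_mid along x. Axes as the canister's (x out of the sticker, z to its top edge).
- stopper_mid (a point): Centre of the loose wooden stopper, 60 g, 48 mm tall, upright on the table. From below: square plug 42 x 42, 16 tall, its foot tapered to 36 over 5 mm; flange 54 x 54 x 6; bar grip 40 (along x) x 16 (along y) x 26 tall. z up; this point is 24 mm above the foot, 2 mm above the flange. The plug fits the mouth in any of four quarter turns, 1.5 mm play each side.
- plinth: Fixed round black display plinth, 200 mm across, 35 mm tall, thin cream ring near the edge of its top. Origin at the centre of its underside, z up. The canister stands on it, within 45 mm of its middle.
- lens (a point): Centre of the front glass of the fixed inspection camera: blue box 50 x 44 x 44 mm, black lens 34 mm across, black ring light 76 mm across, 0.27 m above the table. The camera looks along -x of this frame: roughly towards the robot and 25 degrees downwards. x points straight back from the lens; y is level; z is up in its picture.
- focus (a point): Point in the air 160 mm in front of the lens on its axis, where the picture is sharp, about 0.20 m above the table. Axes as lens: x points from here to the lens. In the wanted pose the sticker's centre is here and the canister's x and z axes run along this frame's x and z, its top leaning 25 degrees away from the camera.
- camera_stand: Fixed stand of the camera: steel foot 150 x 120 x 12 mm, upright 18 mm across and 0.32 m tall standing 55 mm behind (+x of this frame) the origin, which is at the underside of the foot; z up. The lens is 45 mm before (-x) the origin and 270 mm up. Do not knock it.
- flowerpot_mid (a point): Centre (half-way up) of a loose terracotta flowerpot, 90 mm across the rim, 78 mm tall. Leave it alone.
- planter_mid (a point): Centre (half-way up) of a loose round white planter with a green rim, 110 mm across, 58 mm tall. Leave it alone.
- bowl_mid (a point): Centre (half-way up) of a loose black bowl standing upside down, 116 mm across and 40 mm tall. Leave it alone.
Mind the look-alikes: they are no part of the job. What is shaped like the plinth but blue or purple is not meant.

How it is judged:
On the way, in this order (a step that is already met when the one before it is completed fails the run):
1. the stopper is fully home in the canister's mouth and let go, the canister standing on the plinth (z of stopper_mid in the frame of mouth below 0.0115 m and x of stopper_mid in the frame of mouth between -0.005 and 0.005 m and y of stopper_mid in the frame of mouth between -0.005 and 0.005 m and contact force between the fingers and stopper below 0.1 N and angle between canister_mid's own z axis and vertical below 0.1 rad and height (world z) of canister_mid below 0.09 m), for 0.2 s.
2. the closed canister is lifted clear of the plinth in the gripper (z of stopper_mid in the frame of mouth below 0.0115 m and x of stopper_mid in the frame of mouth between -0.005 and 0.005 m and y of stopper_mid in the frame of mouth between -0.005 and 0.005 m and contact force between the fingers and canister above 1 N and contact force between canister and plinth below 0.1 N and height (world z) of canister_mid above 0.11 m), for 0.2 s.
At the end, for the whole second after the job is handed in: Gripper holds the canister still in the air: sticker 160 (+-30) mm from the lens, within 20 mm of its axis sideways and up/down, square to it and right way up within 0.2 rad, no finger on it; stopper home within 3.5 mm; camera and other pots not disturbed (all of step 2 and y of sticker in the frame of focus between -0.02 and 0.02 m and z of sticker in the frame of focus between -0.02 and 0.02 m and x of sticker in the frame of focus between -0.03 and 0.03 m and x of canister_mid in the frame of focus below -0.01 m and z of mouth in the frame of focus above 0.02 m and angle between the x axis of canister_mid and the x axis of focus, either way round below 0.2 rad and angle between the z axis of canister_mid and the z axis of focus, either way round below 0.2 rad and contact force between the fingers and label below 0.2 N and contact force between canister and camera_stand below 0.2 N and linear speed of canister below 0.03 m/s and angular speed of canister below 0.2 rad/s); the arm keeps its last pose, push and grip.
It fails at once if the flowerpot is pushed more than 30 mm away or tipped (distance of flowerpot_mid from where it was at the start of the episode above 0.03 m or angle between flowerpot_mid's own z axis and vertical above 0.35 rad).
It fails at once if the planter is pushed more than 30 mm away or tipped (distance of planter_mid from where it was at the start of the episode above 0.03 m or angle between planter_mid's own z axis and vertical above 0.35 rad).
It fails at once if the bowl is pushed more than 30 mm away or tipped (distance of bowl_mid from where it was at the start of the episode above 0.03 m or angle between bowl_mid's own z axis and vertical above 0.35 rad).
It fails at once if the camera or its stand is knocked (more than 3 N from arm, fingers, canister or stopper) (contact force between any of the arm, the fingers, canister, stopper and camera_stand above 3 N).
It fails at once if the canister is knocked over (angle between canister_mid's own z axis and vertical above 0.9 rad).
It also fails if it takes over 54 s, if anything falls off the work surface, if the arm or the gripper's body presses on something with over 40 N, if the wrist force passes 120 N, or if a joint passes its speed limit or range.

## Working session

There is one attempt and no reset: what is moved stays moved. The work goes in short steps, each a Python script; the robot and the scene stay as the last script left them, time stands still between calls to the robot, and variables do not carry over. Pictures are saved under pics/ and viewed, and the job is handed in when it is done.

```bash
mkdir -p pics; ls
cat > h.py <<'E'
import numpy as np, cv2
from scipy.spatial.transform import Rotation as R
from cell import env, kin, camera, calibration, job
def snap(name,fn):
    c=calibration(name); img,d=camera(name); cv2.imwrite(f'pics/{fn}.png',img)
    np.savez(f'{fn}.npz',img=img,d=d,**{k:np.array(c[k]) for k in c}); return img,d,c
def load(fn):
    z=np.load(f'{fn}.npz'); return z['img'],z['d'],z
def cam(c):
    Rm=R.from_rotvec(np.array(c['rvec']).ravel()).as_matrix(); t=np.array(c['tvec']).ravel(); return Rm,t
def ray(c,uv):
    Rm,t=cam(c); uv=np.atleast_2d(uv).astype(float)
    v=np.c_[(uv[:,0]-c['cx'])/c['fx'],(uv[:,1]-c['cy'])/c['fy'],np.ones(len(uv))]
    return -Rm.T@t, v@Rm
def onz(c,uv,z):
    o,v=ray(c,uv); return o+v*((z-o[2])/v[:,2])[:,None]
def cloud(c,d,mask=None):
    m=d>0
    if mask is not None: m&=mask>0
    r,cc=np.nonzero(m); o,v=ray(c,np.c_[cc,r]); return o+v*d[r,cc][:,None], np.c_[cc,r]
def proj(c,P):
    Rm,t=cam(c); q=np.atleast_2d(P)@Rm.T+t
    return np.c_[q[:,0]/q[:,2]*c['fx']+c['cx'],q[:,1]/q[:,2]*c['fy']+c['cy']]
def st():
    s=env.get_state(); print('t %.2f'%s['time'],'tcp',np.round(s['tcp_pos'],4),'q',np.round(s['qpos'],3),'F',np.round(s['force'],1),'open %.4f'%s['opening']); return s
E
python3 - <<'E'
from h import *
for n in ['side','top','wrist']:
    _,d,c=snap(n,n+'0'); print(n,c)
s=st();print(s['orientation'])
E
```

```text
pics
side {'fx': 504.4798315234496, 'fy': 504.4798315234496, 'cx': 313.962333931499, 'cy': 190.5459394432412, 'rvec': array([ 0.2770172 , -2.89668459,  1.043841  ]), 'tvec': array([0.53114458, 0.07751098, 1.79213796])}
top {'fx': 366.4526378347395, 'fy': 366.4526378347395, 'cx': 318.1930100963093, 'cy': 200.90885833197282, 'rvec': array([ 2.12568761, -2.17842018,  0.10808995]), 'tvec': array([0.17859918, 0.53760685, 1.23365691])}
wrist {'fx': 278.3365149765382, 'fy': 278.3365149765382, 'cx': 319.31974459785454, 'cy': 196.94325601567363, 'rvec': array([-2.35574884,  1.61030003,  0.27442308]), 'tvec': array([-0.6746745 , -0.04243529,  0.38164582])}
t 0.15 tcp [ 0.2451 -0.6286  0.3032] q [ 1.091  0.478  0.022  1.556 -0.012  1.109 -0.083] F [-0.5 -0.2 -0.3] open 0.0856
[-6.58036938e-04  9.82768915e-01  1.84837237e-01 -1.50257566e-04]
```

View pics/side0.png

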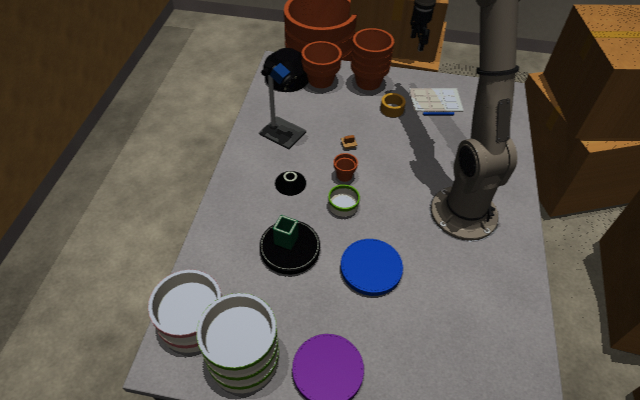

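View pics/top0.png

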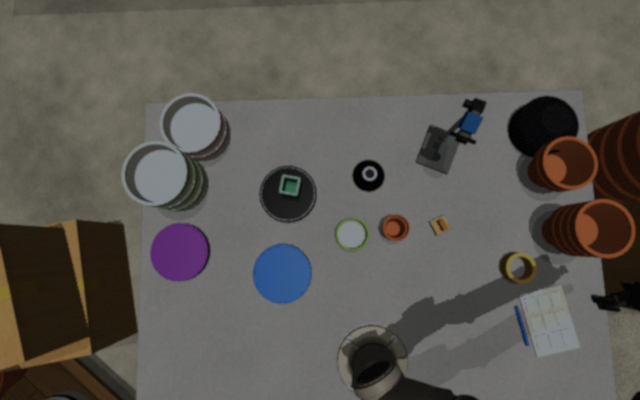

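View pics/wrist0.png

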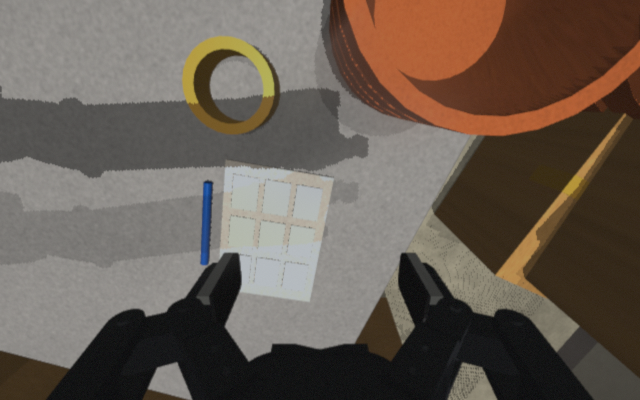

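Run:
```python
from h import *
img,d,c=load('top0'); 
o,_=ray(c,[0,0]); print('top cam',o)
_,_,cs=load('side0'); print('side cam',ray(cs,[0,0])[0])
for n,uv,z in [('can',(290,185),.12),('plinth',(288,194),.035),('stop',(440,225),.03),('box',(471,122),.29),('foot',(436,149),.012),('pot',(395,228),.078),('planter',(351,234),.058),('bowl',(368,175),.04),('ringlight',(462,133),.27),('back',(475,105),.3)]:
    print(n,onz(c,uv,z).round(3), 'depthpt', (ray(c,uv)[0]+ray(c,uv)[1]*d[uv[1],uv[0]]).round(3))
big=cv2.resize(img[80:260,230:510],None,fx=2.85,fy=2.85,interpolation=cv2.INTER_CUBIC); cv2.imwrite('pics/topz.png',cv2.convertScaleAbs(big,alpha=1.6))
img,_,_=load('side0'); cv2.imwrite('pics/sidez.png',cv2.convertScaleAbs(cv2.resize(img[50:250,230:430],None,fx=3,fy=3,interpolation=cv2.INTER_CUBIC),alpha=1.6))
```

```text
top cam [0.39233853 0.14480399 1.29148382]
side cam [0.34112192 1.16475019 1.42368319]
can [[0.586 0.254 0.12 ]] depthpt [[0.597 0.26  0.052]]
plinth [[0.568 0.269 0.035]] depthpt [[0.558 0.262 0.107]]
stop [[ 0.449 -0.249  0.03 ]] depthpt [[ 0.448 -0.247  0.035]]
box [[ 0.723 -0.272  0.29 ]] depthpt [[ 0.714 -0.261  0.316]]
foot [[ 0.719 -0.257  0.012]] depthpt [[ 0.719 -0.256  0.015]]
pot [[ 0.44  -0.086  0.078]] depthpt [[ 0.443 -0.1    0.006]]
planter [[0.425 0.058 0.058]] depthpt [[0.426 0.054 0.009]]
bowl [[ 0.627 -0.009  0.04 ]] depthpt [[ 0.627 -0.009  0.04 ]]
ringlight [[ 0.698 -0.253  0.27 ]] depthpt [[ 0.69  -0.242  0.296]]
back [[ 0.768 -0.282  0.3  ]] depthpt [[ 0.761 -0.274  0.319]]
```

View pics/topz.png

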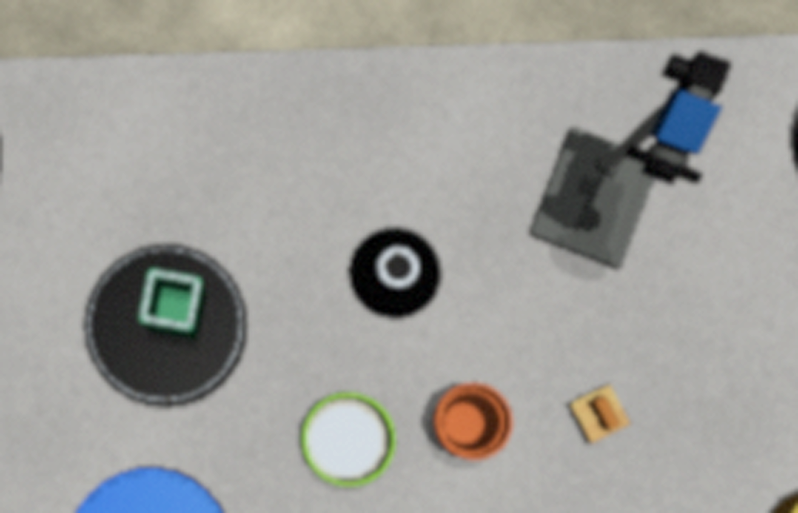

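View pics/sidez.png

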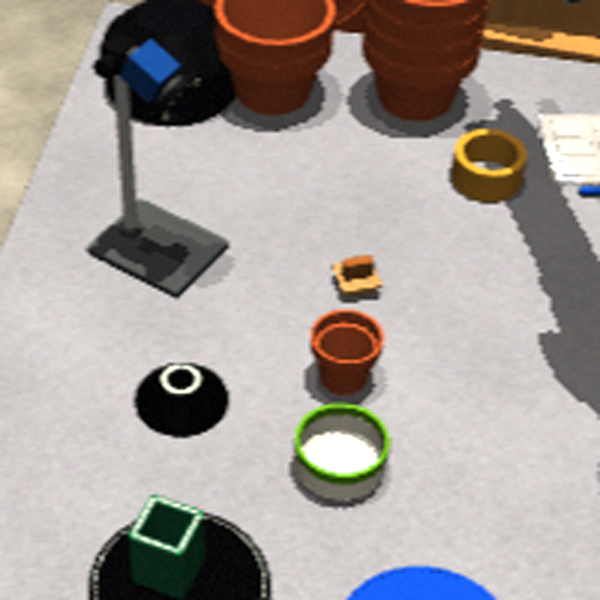

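Run:
```python
from h import *
_,_,c=load('wrist0'); Rm,t=cam(c); s=env.get_state()
q=s['orientation']; T=R.from_quat([q[1],q[2],q[3],q[0]]).as_matrix()
print('tool\n',T.round(3)); print('cam pos in tool',T.T@(-Rm.T@t-s['tcp_pos']),'\ncam axes in tool\n',(T.T@Rm.T).round(4)); print(env.nose_length)
# candidates
from itertools import product
for nm,p in [('stop',[.449,-.249,.25]),('can',[.586,.254,.32])]:
  for yaw in np.arange(-90,91,30):
    r=R.from_euler('z',yaw,degrees=True)*R.from_matrix(np.diag([1,-1,-1.])); x=r.as_quat()
    j=kin.inverse_kinematics(p,[x[3],*x[:3]]); print(nm,yaw,None if j is None else np.round(j,2))
```

```text
tool
 [[ 0.932  0.363 -0.001]
 [ 0.363 -0.932  0.001]
 [-0.    -0.001 -1.   ]]
cam pos in tool [ 0.08494593  0.00067573 -0.06994385] 
cam axes in tool
 [[-6.000e-04 -9.445e-01 -3.285e-01]
 [ 1.000e+00 -3.000e-04 -7.000e-04]
 [ 5.000e-04 -3.285e-01  9.445e-01]]
0.0726
stop -90 [ 0.21  0.28  0.21  2.   -0.07  0.87 -2.68]
stop -60 [ 0.3   0.28  0.1   2.   -0.04  0.87 -2.2 ]
stop -30 [ 0.38  0.28  0.01  1.99 -0.    0.87 -1.71]
stop 0 [ 0.47  0.28 -0.1   1.99  0.03  0.88 -1.22]
stop 30 [ 0.55  0.28 -0.19  1.98  0.07  0.88 -0.73]
stop 60 [ 0.63  0.29 -0.29  1.98  0.11  0.89 -0.24]
stop 90 [ 0.72  0.3  -0.4   1.97  0.15  0.89  0.24]
can -90 [ 0.26  0.68 -1.19  1.58  0.65  1.33  2.13]
can -60 [-1.28  0.75  1.27  1.68 -0.74  1.29 -2.47]
can -30 [-0.    0.49 -0.7   1.59  0.34  1.18 -2.87]
can 0 [ 0.02  0.5  -0.74  1.59  0.36  1.19 -2.37]
can 30 [ 0.12  0.56 -0.91  1.58  0.46  1.23 -1.92]
can 60 [ 0.16  0.58 -0.98  1.58  0.5   1.25 -1.43]
can 90 [ 0.18  0.6  -1.01  1.58  0.53  1.26 -0.92]
```

Run:
```python
from h import *
img,d,c=load('top0')
P,uv=cloud(c,d)
H=np.full(d.shape,np.nan); H[uv[:,1],uv[:,0]]=P[:,2]
hsv=cv2.cvtColor(img,cv2.COLOR_BGR2HSV)
roi=np.zeros(d.shape,bool); roi[95:180,405:492]=1
# blue box, foot dark
blue=(roi&(hsv[...,0]>95)&(hsv[...,0]<125)&(hsv[...,1]>120)&(hsv[...,2]>50))
r,cc=np.nonzero(blue); print('blue',blue.sum(),cc.mean(),r.mean(),np.nanmedian(H[blue]))
dark=roi&(hsv[...,2]<95)&~blue
print('V table',hsv[170,410],'foot',hsv[160,445])
cv2.imwrite('pics/footz.png',np.hstack([cv2.resize(img[95:180,405:492],None,fx=4.5,fy=4.5,interpolation=cv2.INTER_CUBIC),cv2.cvtColor(cv2.resize((dark[95:180,405:492]*255).astype(np.uint8),None,fx=4.5,fy=4.5,interpolation=cv2.INTER_NEAREST),cv2.COLOR_GRAY2BGR)]))
# 3d points of head above .2
m=roi&(H>.2); p=(P[[True]*len(P)]); 
pp,u=cloud(c,d,m); print('head n',len(pp)); print(pp.min(0),pp.max(0))
pb,ub=cloud(c,d,blue); print('blue pts',pb.mean(0), pb.min(0),pb.max(0))
print('rect',cv2.minAreaRect(np.c_[cc,r].astype(np.float32)))
```

```text
blue 296 470.7837837837838 122.29729729729729 0.3143980678559165
V table [ 30   5 110] foot [70 12 63]
head n 900
[ 0.65944119 -0.30675932  0.20152984] [ 0.78713571 -0.21409498  0.32994838]
blue pts [ 0.71401606 -0.26125442  0.31424211] [ 0.68812433 -0.2865528   0.29320179] [ 0.74014697 -0.23734219  0.32598572]
rect ((470.800048828125, 122.40000915527344), (15.205260276794434, 19.677398681640625), 26.56505012512207)
```

View pics/footz.png

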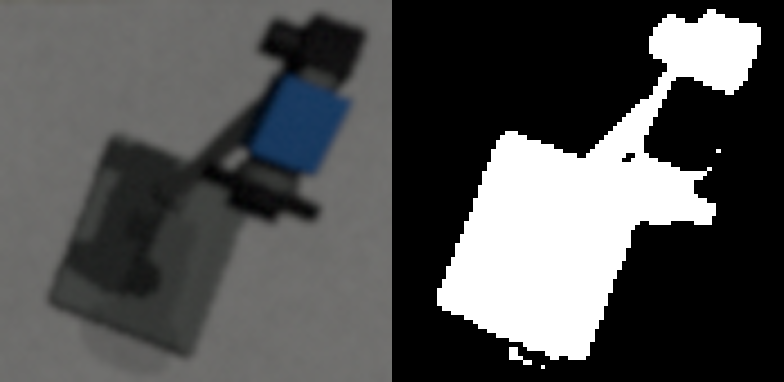

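```bash
cat > foc.py <<'E'
from h import *
img,d,c=load('top0')
hsv=cv2.cvtColor(img,cv2.COLOR_BGR2HSV)
m=np.zeros(d.shape,np.uint8); m[95:180,405:492]=(hsv[95:180,405:492,2]<95)
ct=max(cv2.findContours(m,cv2.RETR_EXTERNAL,cv2.CHAIN_APPROX_NONE)[0],key=len)[:,0,:].astype(float)
def near(a,b):
    a=np.array(a)/4.5+[405-.4,95-.4];b=np.array(b)/4.5+[405-.4,95-.4]
    t=(b-a);L=np.hypot(*t);t/=L;n=np.array([-t[1],t[0]])
    w=ct-a; k=(abs(w@n)<2.2)&(w@t>.1*L)&(w@t<.9*L)
    q=onz(c,ct[k],.012)[:,:2]
    vx,vy,x,y=cv2.fitLine(q.astype(np.float32),cv2.DIST_HUBER,0,.001,.001).ravel(); return np.array([x,y]),np.array([vx,vy]),k.sum()
A=near((115,135),(50,300));B=near((50,300),(190,355));C=near((115,135),(180,155));D=near((190,355),(235,225))
for e in (A,B,C,D): print(e[0].round(4),np.degrees(np.arctan2(e[1][1],e[1][0])).round(1),e[2])
def X(a,b):
    s=np.linalg.solve(np.c_[a[1],-b[1]],b[0]-a[0]); return a[0]+a[1]*s[0]
p=[X(A,B),X(B,D),X(D,C),X(C,A)]; p=np.array(p); print(p.round(4)); print(np.linalg.norm(p-np.roll(p,-1,0),axis=1)); print('ctr',p.mean(0))
E
python3 foc.py
```

```text
[ 0.7446 -0.2087] -23.3 30
[ 0.6515 -0.2257] 65.8 13
[ 0.8012 -0.269 ] 65.2 12
[ 0.6815 -0.3142] -23.9 23
[[ 0.673  -0.1778]
 [ 0.6232 -0.2884]
 [ 0.7636 -0.3506]
 [ 0.815  -0.2391]]
[0.12126885 0.15349013 0.12281752 0.15463614]
ctr [ 0.7187042 -0.2639802]
```

```bash
cat >> h.py <<'E'
def down(yawdeg):
    x=(R.from_euler('z',yawdeg,degrees=True)*R.from_matrix(np.diag([1,-1,-1.]))).as_quat(); return [x[3],*x[:3]]
E
python3 - <<'E'
from h import *
env.reach([.449,-.249,.24],down(35)); st(); snap('wrist','w1')
E
```

```text
t 1.75 tcp [ 0.4488 -0.2506  0.2402] q [ 0.561  0.299 -0.206  1.99   0.081  0.86  -0.651] F [ 0.4 -0.   0.2] open 0.0851
```

View pics/w1.png

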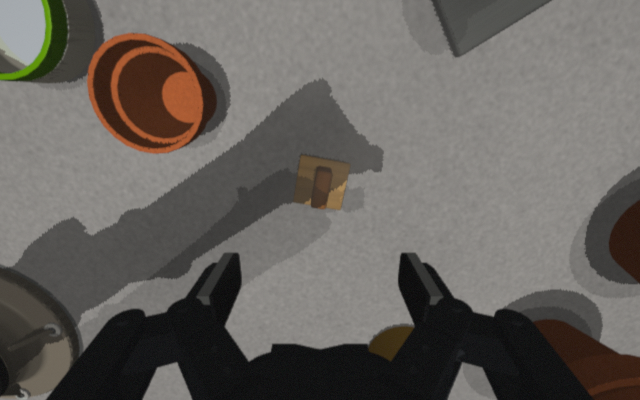

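Run:
```python
from h import *
img,d,c=load('w1')
hsv=cv2.cvtColor(img,cv2.COLOR_BGR2HSV)
m=((hsv[...,1]>60)&(hsv[...,0]<30)).astype(np.uint8); m[:130]=0;m[230:]=0;m[:,:270]=0;m[:,380:]=0
r,cc=np.nonzero(m);print(len(r),cc.min(),cc.max(),r.min(),r.max())
ct=np.c_[cc,r]
def rect(uv,z):
    P=onz(c,uv,z)[:,:2]; b=cv2.minAreaRect((P*1000).astype(np.float32)); return b,cv2.boxPoints(b)
print('flange',rect(ct,.022))
a=m.astype(bool)
print(hsv[185,321],hsv[180,300],hsv[180,340])
p,u=cloud(c,d,m); print('z pct',np.percentile(p[:,2],[5,25,50,75,95]))
top=p[p[:,2]>.040]; print('bar pts',len(top),top.mean(0)); 
if len(top)>20: print(cv2.minAreaRect((top[:,:2]*1000).astype(np.float32)))
fl=p[(p[:,2]>.016)&(p[:,2]<.027)]; print('fl',len(fl),cv2.minAreaRect((fl[:,:2]*1000).astype(np.float32)))
z=cv2.resize(img[145:220,285:365],None,fx=7,fy=7,interpolation=cv2.INTER_CUBIC); cv2.imwrite('pics/w1z.png',cv2.convertScaleAbs(z,alpha=1.6))
```

```text
2409 293 349 155 209
flange (((449.7197570800781, -252.70516967773438), (56.29471969604492, 53.5718879699707), 24.854022979736328), array([[ 412.92102, -240.23065],
       [ 435.43768, -288.84082],
       [ 486.5185 , -265.1797 ],
       [ 464.00183, -216.56952]], dtype=float32))
[ 12 116  90] [17 88 78] [ 17 100 102]
z pct [0.02085641 0.02163047 0.02221744 0.04436643 0.048277  ]
bar pts 621 [ 0.4520808  -0.25144215  0.04736585]
((450.83734130859375, -252.2251739501953), (39.84404754638672, 15.980792045593262), 24.77630615234375)
fl 1714 ((450.6904296875, -252.388916015625), (53.6229248046875, 54.12145233154297), 24.2772274017334)
```

View pics/w1z.png

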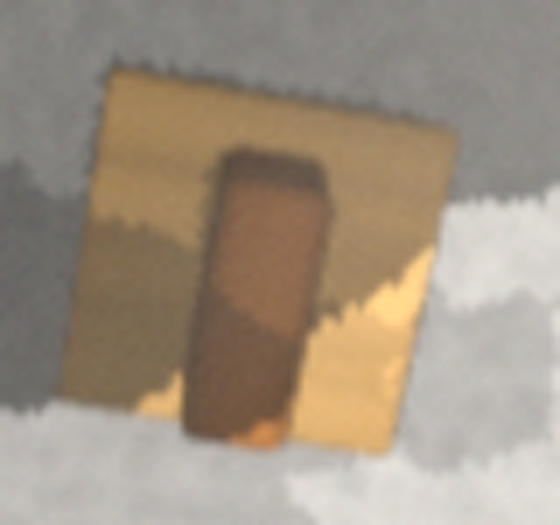

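Run:
```python
from h import *
env.reach([.4508,-.2523,.16],down(24.7)); 
env.movel([.4508,-.2523,.0985],velocity=.1); s=st()
env.grip(0.0,f_grip=30); st()
env.movel([.4508,-.2523,.24],velocity=.2); st(); snap('wrist','w2')
```

```text
t 2.98 tcp [ 0.4513 -0.2525  0.0992] q [ 0.505  0.522 -0.143  2.071  0.135  0.556 -0.874] F [-0.1  0.1 -0.1] open 0.0854
t 3.62 tcp [ 0.4509 -0.2523  0.0986] q [ 0.505  0.522 -0.143  2.072  0.135  0.556 -0.874] F [-0.5  0.2  1.9] open 0.0157
t 4.47 tcp [ 0.4501 -0.252   0.2389] q [ 0.538  0.303 -0.177  1.987  0.069  0.859 -0.816] F [-0.9  1.2 -0.4] open 0.0151
```

View pics/w2.png

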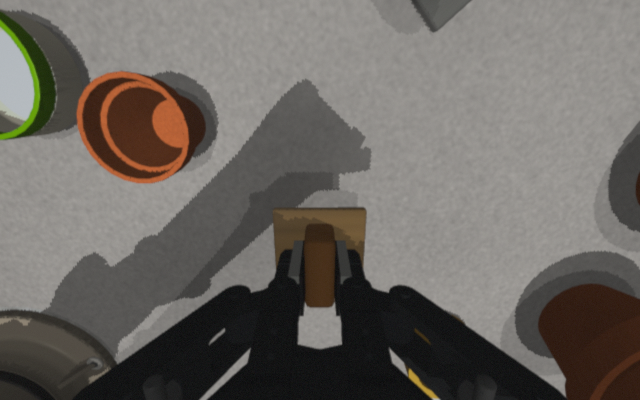

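Run:
```python
from h import *
img,d,c=load('w2'); s=env.get_state()
hsv=cv2.cvtColor(img,cv2.COLOR_BGR2HSV)
m=((hsv[...,1]>60)&(hsv[...,0]<30)).astype(np.uint8); m[:195]=0;m[315:]=0;m[:,:265]=0;m[:,375:]=0
p,u=cloud(c,d,m); q=s['orientation']; T=R.from_quat([*q[1:],q[0]]).as_matrix()
l=(p-s['tcp_pos'])@T
f=l[(l[:,0]>.006)&(abs(l[:,1])>.01)]
print('flange z',np.percentile(l[:,2],[5,50,95]),'y',np.percentile(f[:,1],[.5,99.5]),'x max',np.percentile(f[:,0],99.5))
b=l[l[:,2]<np.percentile(l[:,2],5)+.003]; print('bar',b.min(0),b.max(0))
for y in (-7.5,82.5,172,-97):
  t=np.array([.586,.254])-.09*np.array([np.cos(np.radians(y)),np.sin(np.radians(y))])
  j=kin.inverse_kinematics([*t,.33],down(y)); print(y,None if j is None else np.round(j,2))
```

```text
flange z [0.04967641 0.07524881 0.07712187] y [-0.02573085  0.02708886] x max 0.02686199166276111
bar [-0.01926036 -0.02024534  0.00405822] [0.02017263 0.02214345 0.05266401]
-7.5 [-0.23  0.31 -0.45  1.77  0.15  1.1  -2.44]
82.5 [ 0.04  0.38 -0.55  1.69  0.22  1.13 -0.7 ]
172 [ 0.06  0.65 -0.8   1.37  0.46  1.31  0.68]
-97 [ 0.08  0.76 -1.19  1.43  0.71  1.41  1.91]
```

Run:
```python
from h import *
y=82.5
t=np.array([.586,.254])-.09*np.array([np.cos(np.radians(y)),np.sin(np.radians(y))])
env.reach([*t,.33],down(y)); st(); snap('wrist','w3')
```

```text
t 6.16 tcp [0.5746 0.1625 0.3294] q [ 0.044  0.38  -0.55   1.689  0.217  1.135 -0.702] F [-0.9 -0.1  0. ] open 0.0153
```

View pics/w3.png

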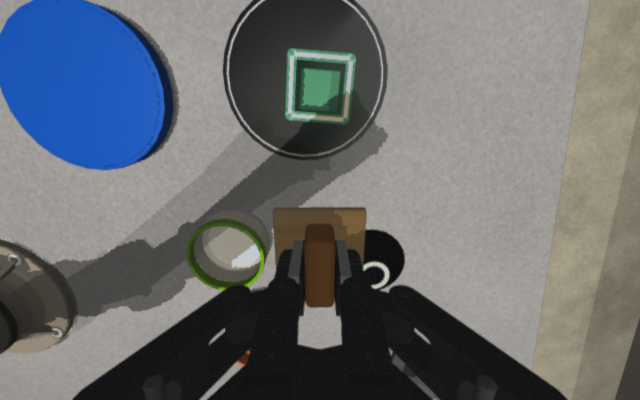

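```bash
cat > rim.py <<'E'
from h import *
import sys
def rim(fn,u0,u1,v0,v1):
    img,d,c=load(fn)
    hsv=cv2.cvtColor(img,cv2.COLOR_BGR2HSV)
    roi=np.zeros(d.shape,np.uint8); roi[v0:v1,u0:u1]=1
    p,u=cloud(c,d,roi)
    k=(p[:,2]>.112)&(p[:,2]<.128); q=p[k]
    b=cv2.minAreaRect((q[:,:2]*1000).astype(np.float32)); print('outer',len(q),b,'z',np.median(q[:,2]))
    # inner: pixels of mask hole
    m=np.zeros(d.shape,np.uint8); m[u[k][:,1],u[k][:,0]]=1
    cs,h=cv2.findContours(m,cv2.RETR_CCOMP,cv2.CHAIN_APPROX_NONE)
    for ct,hh in zip(cs,h[0]):
        if len(ct)>60:
            e=onz(c,ct[:,0,:],.12)[:,:2]*1000; print('hole' if hh[3]>=0 else 'outer',len(ct),cv2.minAreaRect(e.astype(np.float32)))
    cv2.imwrite('pics/%srim.png'%fn,cv2.resize(np.hstack([img[v0:v1,u0:u1],cv2.cvtColor(m[v0:v1,u0:u1]*255,cv2.COLOR_GRAY2BGR)]),None,fx=4,fy=4,interpolation=cv2.INTER_NEAREST))
if __name__=='__main__': rim(sys.argv[1],*map(int,sys.argv[2:]))
E
python3 rim.py w3 270 370 35 140
```

```text
outer 2361 ((587.712890625, 257.19049072265625), (62.22737121582031, 62.17732238769531), 77.79624938964844) z 0.12006512901384969
outer 262 ((587.622802734375, 257.13446044921875), (61.96007537841797, 61.95486831665039), 77.93354034423828)
hole 195 ((587.4161987304688, 256.81597900390625), (45.45064163208008, 46.04302215576172), 77.95562744140625)
```

View pics/w3rim.png

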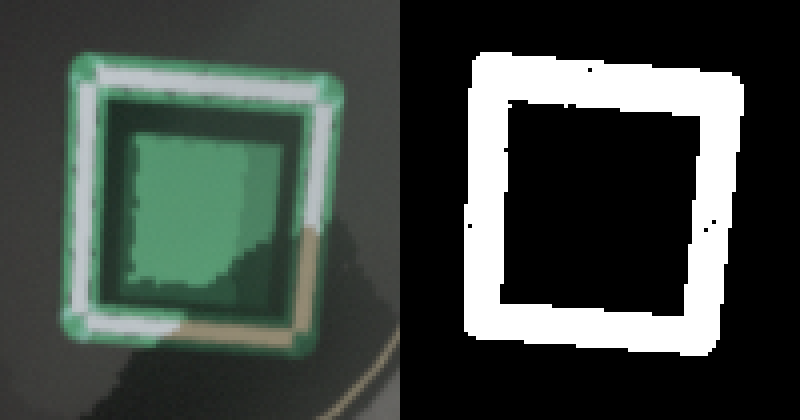

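Run:
```python
from h import *
env.reach([.5868,.2570,.235],down(77.9)); s=st()
r=env.movel([.5868,.2570,.2005],velocity=.04,stop_force=10); print(r); s=st(); snap('wrist','w4'); snap('side','s4')
```

```text
t 6.80 tcp [0.5871 0.2562 0.2346] q [-0.133  0.543 -0.522  1.678  0.311  1.005 -0.973] F [ 0.1 -0.6  0. ] open 0.0157
True
t 7.56 tcp [0.5865 0.257  0.2026] q [-0.143  0.578 -0.51   1.703  0.334  0.95  -0.993] F [-1.  -0.3  5.4] open 0.0153
```

View pics/w4.png

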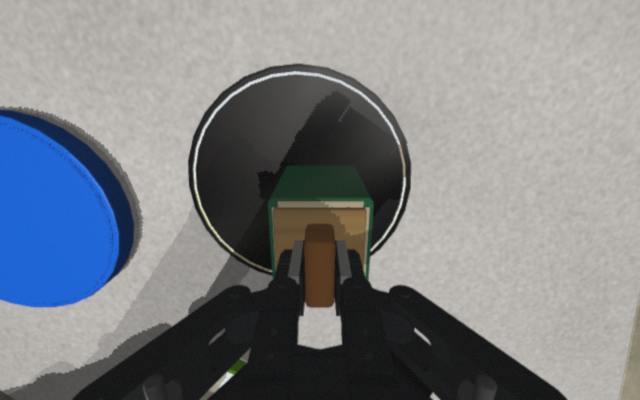

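Run:
```python
from h import *
env.grip(.085); st()
env.movel([.5868,.2570,.30],velocity=.2); s=st(); snap('wrist','w5')
img,d,c=load('w5'); p,u=cloud(c,d)
k=(abs(p[:,0]-.587)<.06)&(abs(p[:,1]-.257)<.06); p=p[k]
for lo,hi in ((.112,.122),(.1225,.132),(.14,.165)):
    q=p[(p[:,2]>lo)&(p[:,2]<hi)]; print(len(q),np.median(q[:,2]).round(4),cv2.minAreaRect((q[:,:2]*1000).astype(np.float32)))
```

```text
t 8.33 tcp [0.5861 0.2565 0.2019] q [-0.143  0.579 -0.51   1.704  0.334  0.95  -0.992] F [ 0.3 -0.3  0.3] open 0.0852
t 8.97 tcp [0.5864 0.2566 0.2991] q [-0.118  0.481 -0.543  1.617  0.268  1.122 -0.94 ] F [ 0.2 -0.1 -0.6] open 0.0847
982 0.12 ((587.5943603515625, 256.9870300292969), (62.917110443115234, 62.026512145996094), 77.80912780761719)
2349 0.1259 ((586.8876342773438, 256.5307922363281), (53.284297943115234, 53.935829162597656), 77.92048645019531)
873 0.1516 ((586.9932250976562, 256.3149719238281), (39.58120346069336, 15.595291137695312), 77.67587280273438)
```

View pics/w5.png

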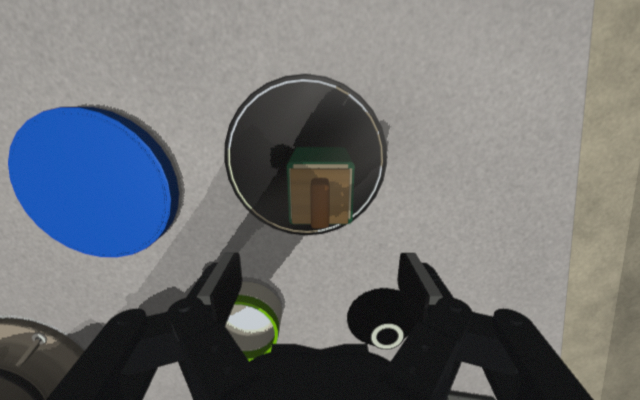

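```bash
cat >> h.py <<'E'
yc=np.radians(-23.6); ORG=np.array([.7187,-.2640]); c25,s25=np.cos(np.radians(25)),np.sin(np.radians(25))
FX=np.array([c25*np.cos(yc),c25*np.sin(yc),s25]); FY=np.array([-np.sin(yc),np.cos(yc),0]); FZ=np.cross(FX,FY)
LENS=np.array([*(ORG-.045*np.array([np.cos(yc),np.sin(yc)])),.27]); FOC=LENS-.16*FX
def q4(M): x=R.from_matrix(M).as_quat(); return [x[3],*x[:3]]
E
python3 - <<'E'
from h import *
print(LENS,FOC)
for sg,y in ((-1,167.9),(1,-12.1)):
    M=np.c_[sg*FX,sg*FY*-1,-FZ]; 
    for n,p,q in (('grasp',[.5873,.2568,.156],down(y)),('lift',[.5873,.2568,.3],down(y)),('mid',[.54,.0,.32],down(y-6)),('pre',FOC-.032*FX+.0785*FZ-.05*FX,q4(M)),('fin',FOC-.032*FX+.0785*FZ,q4(M))):
        j=kin.inverse_kinematics(p,q); print(sg,n,np.round(p,3),np.linalg.det(M).round(2),None if j is None else np.round(j,2))
E
```

```text
[ 0.67746368 -0.24598429  0.27      ] [ 0.54458261 -0.18792998  0.20238108]
-1 grasp [0.587 0.257 0.156] 1.0 [ 0.04  0.72 -0.8   1.72  0.61  0.97  0.37]
-1 lift [0.587 0.257 0.3  ] 1.0 [ 0.09  0.57 -0.87  1.6   0.46  1.19  0.48]
-1 mid [0.54 0.   0.32] 1.0 [ 0.56  0.35 -0.83  1.82  0.29  1.1   0.88]
-1 pre [ 0.446 -0.145  0.239] 1.0 [ 0.62  0.12 -0.53  2.31  0.58  0.36  0.76]
-1 fin [ 0.488 -0.163  0.26 ] 1.0 [ 0.66  0.17 -0.56  2.2   0.52  0.43  0.85]
1 grasp [0.587 0.257 0.156] 1.0 [-0.38  0.59 -0.18  1.75  0.14  0.82 -2.4 ]
1 lift [0.587 0.257 0.3  ] 1.0 [-0.35  0.44 -0.21  1.63  0.1   1.08 -2.38]
1 mid [0.54 0.   0.32] 1.0 [ 0.04  0.25 -0.19  1.85  0.05  1.05 -2.05]
1 pre [ 0.446 -0.145  0.239] 1.0 [ 0.33  0.1  -0.23  2.33  0.48  0.33 -2.3 ]
1 fin [ 0.488 -0.163  0.26 ] 1.0 [ 0.4   0.14 -0.27  2.21  0.4   0.4  -2.19]
```

Run:
```python
from h import *
env.reach([.5871,.257,.26],down(-12.1)); st(); snap('wrist','w6')
img,d,c=load('w6'); p,u=cloud(c,d)
k=(abs(p[:,0]-.587)<.06)&(abs(p[:,1]-.257)<.06); p=p[k]
for lo,hi in ((.112,.122),(.1225,.132),(.14,.165)):
    q=p[(p[:,2]>lo)&(p[:,2]<hi)]; print(len(q),np.median(q[:,2]).round(4),cv2.minAreaRect((q[:,:2]*1000).astype(np.float32)))
```

```text
t 10.32 tcp [0.5869 0.257  0.2595] q [-0.359  0.473 -0.206  1.674  0.11   1.008 -2.383] F [ 1.  -0.   0.2] open 0.0848
1284 0.12 ((587.7479858398438, 256.5879821777344), (62.09343338012695, 63.034095764160156), 78.0053482055664)
2726 0.1259 ((587.2117919921875, 255.2209930419922), (54.06135940551758, 53.927391052246094), 78.06908416748047)
1388 0.1514 ((587.6688232421875, 255.20068359375), (39.97115707397461, 15.943354606628418), 78.02042388916016)
```

View pics/w6.png

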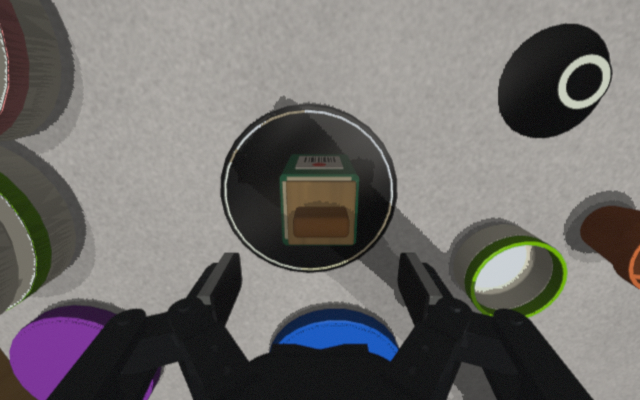

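Run:
```python
from h import *
r=env.movel([.5873,.2568,.156],velocity=.08,stop_force=15); print(r); st()
env.grip(0.0,f_grip=100); st(); env.dwell(.2)
env.movel([.5873,.2568,.20],velocity=.06); st(); snap('side','s7'); snap('wrist','w7')
img=cv2.imread('pics/s7.png'); cv2.imwrite('pics/s7z.png',cv2.convertScaleAbs(cv2.resize(img[150:290,210:410],None,fx=3.5,fy=3.5,interpolation=cv2.INTER_CUBIC),alpha=1.6))
```

```text
False
t 11.82 tcp [0.5876 0.257  0.1566] q [-0.371  0.591 -0.191  1.745  0.146  0.818 -2.412] F [-0.4 -0.3 -1. ] open 0.0847
t 12.17 tcp [0.5879 0.2573 0.1569] q [-0.371  0.591 -0.191  1.745  0.146  0.818 -2.412] F [-0.4  0.5  4.9] open 0.0606
t 13.25 tcp [0.5871 0.2566 0.1997] q [-0.364  0.538 -0.199  1.721  0.13   0.897 -2.399] F [ 0.3 -0.1 -3.3] open 0.0609
```

View pics/s7z.png

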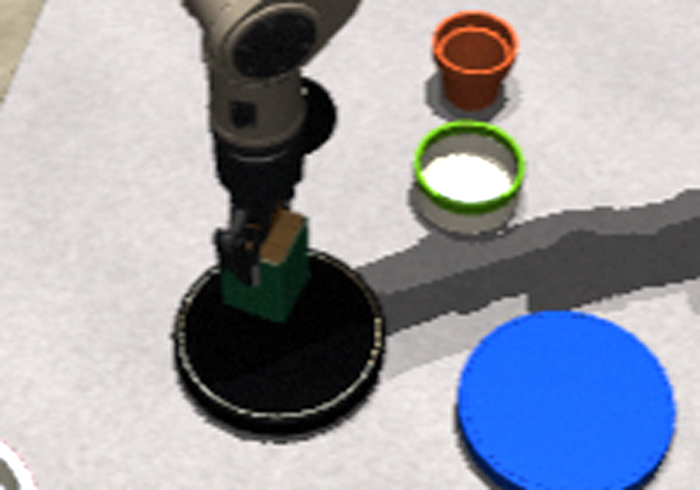

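View pics/w7.png

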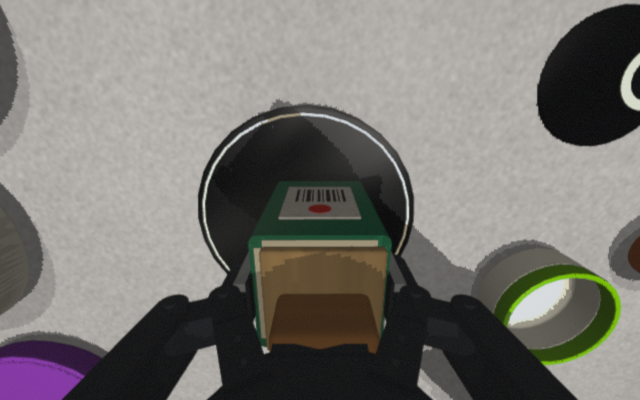

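```bash
cat > meas.py <<'E'
from h import *
def meas(fn,s):
    img,d,c=load(fn); q=s['orientation']; T=R.from_quat([*q[1:],q[0]]).as_matrix()
    hsv=cv2.cvtColor(img,cv2.COLOR_BGR2HSV)
    m=np.zeros(d.shape,np.uint8); m[170:235,240:400]=1
    p,u=cloud(c,d,m); l=(p-s['tcp_pos'])@T
    k=(abs(l[:,0]-.032)<.012)&(l[:,2]>.04)&(l[:,2]<.13)
    l=l[k];u=u[k]; h=hsv[u[:,1],u[:,0]].astype(int)
    A=np.c_[l[:,1:],np.ones(len(l))]; co=np.linalg.lstsq(A,l[:,0],rcond=None)[0]
    print('face x = %.4f y + %.4f z + %.4f'%tuple(co),len(l))
    stk=l[(h[:,1]<60)&(h[:,2]>70)|((h[:,1]>120)&((h[:,0]<10)|(h[:,0]>170)))]
    print('sticker n',len(stk),'x',np.median(stk[:,0]),'y',np.percentile(stk[:,1],[1,99]),'z',np.percentile(stk[:,2],[1,99]))
    red=l[(h[:,1]>120)&((h[:,0]<10)|(h[:,0]>170))]; print('red',red.mean(0))
    m=np.zeros(d.shape,np.uint8); m[235:300,250:395]=1; p,u=cloud(c,d,m); l=(p-s['tcp_pos'])@T; h=hsv[u[:,1],u[:,0]].astype(int)
    g=(h[:,0]>60)&(h[:,0]<95)&(h[:,1]>60)&(abs(l[:,1])<.032)&(l[:,0]<.031); print('green rim z',g.sum(),np.percentile(l[g,2],[5,25,50]))
    o=(h[:,0]<30)&(h[:,1]>70)&(l[:,0]>.012); print('flange z',o.sum(),np.median(l[o,2]),'y',np.percentile(l[o,1],[1,99]),'x',l[o,0].max())
if __name__=='__main__': meas('w7',env.get_state())
E
python3 meas.py
```

```text
face x = 0.0011 y + 0.0052 z + 0.0311 5452
sticker n 1942 x 0.03211269270989167 y [-0.01906101  0.01996619] z [0.05280302 0.10241923]
red [0.03238589 0.0004545  0.06401219]
green rim z 1128 [0.03582146 0.03643759 0.03679041]
flange z 4348 0.030915821486442705 y [-0.02416685  0.02790606] x 0.02724875186553991
```

Run:
```python
from h import *
F=FOC-.0321*FX+.0777*FZ; M=np.c_[FX,-FY,-FZ]
env.movel([.587,.257,.30],velocity=.15); st()
try:
    env.movel([.53,0.,.33],velocity=.15,rot=down(-18))
except env.PlanningError as e: print('pe',e); env.reach([.53,0.,.33],down(-18))
st()
try: env.movel(F+[0,0,.05],velocity=.1,rot=q4(M))
except env.PlanningError as e: print('pe',e); env.reach(F+[0,0,.05],q4(M))
s=st(); snap('wrist','w8'); snap('top','t8'); 
from meas import meas; meas('w8',s)
```

```text
t 14.17 tcp [0.5865 0.2567 0.2989] q [-0.356  0.435 -0.209  1.636  0.099  1.083 -2.375] F [-0.3  0.2 -4.2] open 0.0610
t 16.08 tcp [0.5301 0.001  0.3299] q [-0.025  0.218 -0.11   1.865  0.027  1.06  -2.029] F [-0.5 -0.2 -4.6] open 0.0608
t 17.93 tcp [ 0.4882 -0.1627  0.3093] q [ 0.125  0.051  0.02   2.176  0.23   0.503 -2.015] F [ 1.1 -0.4 -3.7] open 0.0608
face x = 0.0004 y + 0.0043 z + 0.0312 5512
sticker n 2483 x 0.03210618359656805 y [-0.02927747  0.03010285] z [0.05093635 0.1207943 ]
red [0.032434   0.00040555 0.06439421]
green rim z 1126 [0.03605139 0.03665856 0.03707101]
flange z 4362 0.03117283460414399 y [-0.02413046  0.02778861] x 0.027644613376244628
```

View pics/w8.png

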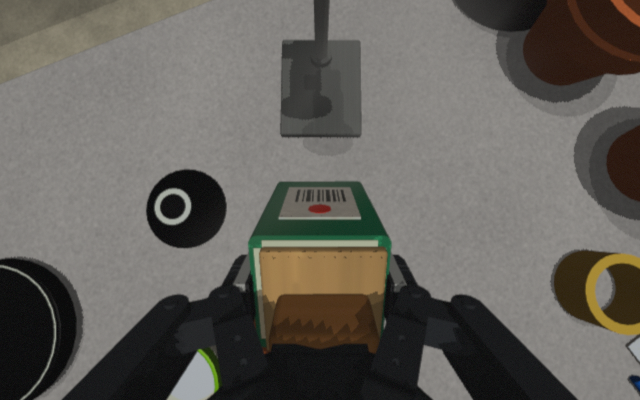

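View pics/t8.png

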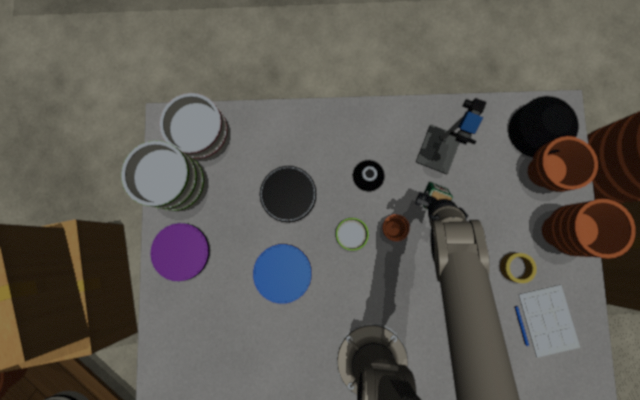

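Run:
```python
from h import *
_,_,c=load('w8'); p=onz(c,[(281,40),(361,40),(361.5,135),(280.5,135)],.012)[:,:2]
print(p.round(4),np.linalg.norm(p-np.roll(p,-1,0),axis=1),p.mean(0)); v=p[0]+p[1]-p[2]-p[3]; print(np.degrees(np.arctan2(v[1],v[0])))
F=FOC-.0321*FX+.0777*FZ
env.movel(F,velocity=.08); env.dwell(.5); s=st(); snap('wrist','w9'); snap('side','s9'); 
from meas import meas; meas('w9',s)
q=s['orientation']; T=R.from_quat([*q[1:],q[0]]).as_matrix()
print('sticker in focus',np.c_[FX,FY,FZ].T@(s['tcp_pos']+T@[.0321,.0004,.0777]-FOC), 'R',(np.c_[FX,-FY,-FZ].T@T).round(3))
img=cv2.imread('pics/s9.png'); cv2.imwrite('pics/s9z.png',cv2.convertScaleAbs(cv2.resize(img[50:220,230:430],None,fx=3.5,fy=3.5,interpolation=cv2.INTER_CUBIC),alpha=1.6))
```

```text
[[ 0.8121 -0.2409]
 [ 0.7634 -0.3523]
 [ 0.6279 -0.2915]
 [ 0.6754 -0.1827]] [0.12161384 0.14853063 0.11875371 0.14854552] [ 0.71971756 -0.26684594]
-23.62187827250353
t 19.31 tcp [ 0.4879 -0.1632  0.2594] q [ 0.115  0.126  0.034  2.232  0.295  0.375 -2.088] F [ 0.1 -0.1 -3.4] open 0.0607
face x = 0.0002 y + 0.0040 z + 0.0312 5509
sticker n 2591 x 0.03204884093459632 y [-0.02933786  0.02999317] z [0.05228956 0.12080645]
red [0.03245364 0.000339   0.06426504]
green rim z 1123 [0.03611986 0.03668435 0.03710229]
flange z 4362 0.031193909660737512 y [-0.02418067  0.02778175] x 0.02745436429764578
sticker in focus [ 0.00010253 -0.00042635  0.0001084 ] R [[ 1. -0.  0.]
 [ 0.  1. -0.]
 [-0.  0.  1.]]
```

View pics/s9z.png

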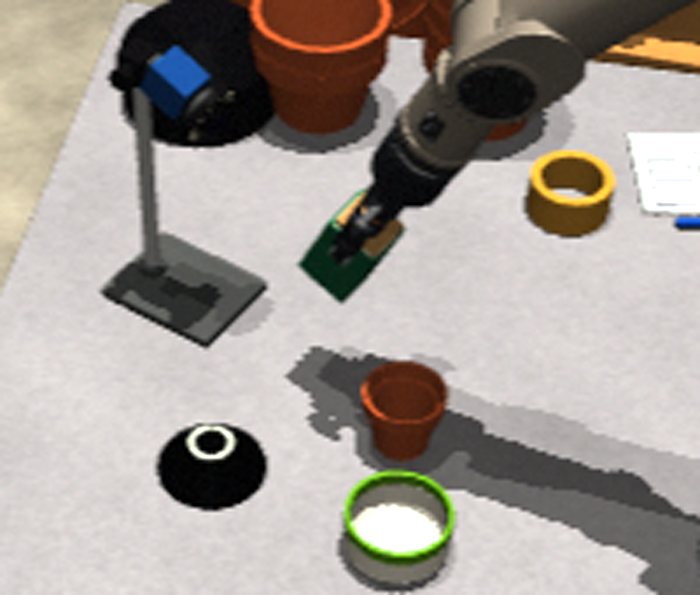

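View pics/w9.png

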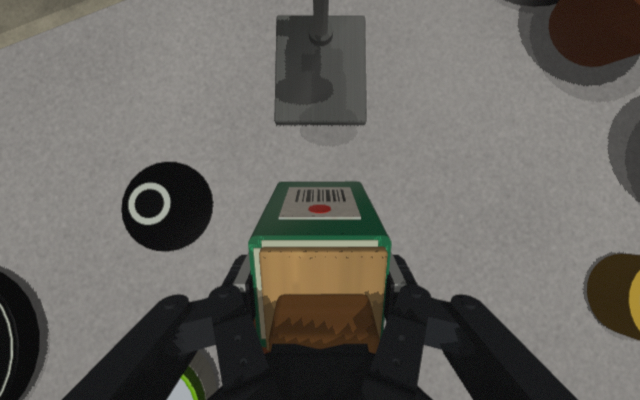

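Run:
```python
from h import *
s=st(); print(np.abs(s['joint_velocities']).max()); job.job_done()
```

```text
t 19.41 tcp [ 0.4878 -0.1631  0.2593] q [ 0.114  0.126  0.034  2.232  0.295  0.375 -2.088] F [-0.7  0.3 -3.3] open 0.0604
0.0018152630343361783
the job is handed in; nothing more can be done
```

I put the stopper fully home and let go of it. I then picked the closed canister up by its plain sides (100 N grip setting) and handed it in held still in front of the inspection camera, at 19.4 s of the 54 s. `job_done()` reports no verdict, so what follows rests on my own checks.

- **Stopper on the plinth:** after release the rim was at z = 0.120 m, the flange top at 0.126 m and the grip top at 0.151 m. It sat about 1 mm off the canister's middle. In the final pose the flange was still about 5.5 mm above the rim, against 6 mm when home.
- **Sticker at the focus:** its centre worked out within 0.5 mm of the focus point, and square to the lens, taking my measured camera position as right. I worked that position out from the stand's foot, because I never measured the lens directly. The top and wrist views of the foot agreed within 3 mm and 0.1 degrees.
- **Surroundings:** nothing came near the camera, and in the last side picture the flowerpot, planter and bowl stood upright with no visible shift.
- **One check that failed:** the automatic sticker outline in the last two wrist pictures picked up the grey table as well, so its edges were wrong. I relied on the red dot, the sticker face and the rim instead; all three stayed within 0.5 mm of the measurement made just after the lift, so the canister had not slipped in the gripper.

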